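Advance the cutting fence by one turn and lock it

TASK

Using a fingertip only, push the fence gauge's hand wheel round clockwise (seen from above) by its upright black handle through exactly one turn, so that the handle comes back to the place where it stood at the start, and then push the red-tipped lock lever fully over, away from the robot. Push gently: nothing is to be gripped or lifted, and the other things on the table and the gauge stay where they are.

Things in the scene. Friction and masses are not known exactly. Their poses are not given: they have to be found in the camera images.
- gauge: green fence gauge fixed to the table; origin on the wheel's axis at table level; x points away from the robot, y to the left along the fence's travel, z up. Gearbox 150 x 150 x 70 mm high centred on the origin; aluminium bed 200 (x) x 290 (y) x 20 mm high from y = 80 to 370 mm; lever pedestal 90 x 80 x 50 mm high centred at x = 20, y = -150 mm. It stands turned by up to 0.3 rad either way
- wheel_axis (a point): the wheel's vertical axis at rim height, 92 mm above the table. The aluminium wheel has a rim of 75 mm centre radius, bar 14 mm thick, its top 99 mm above the table, and three spokes level with it
- wheel (a joint): angle of the wheel in rad, growing clockwise seen from above; one turn is 6.283. It starts anywhere from -1.2 to 1.2 with the handle towards the robot (at 0 the handle lies on the gauge's -x side), turns freely on past one turn either way (-4 to 12), needs about 3 to 4 N at the handle and stays where it is left
- handle: upright black handle at the rim end of one spoke, 75 mm from the wheel's axis, carried round by the wheel and itself free to spin on its pin; round, 22 mm thick, from 100 to 156 mm above the table; origin on its centre line, 96 mm above the table. More than 30 N between fingers and handle counts as gripping or forcing it
- fence (a joint): travel of the red fence in m, to the gauge's +y; geared to the wheel, 12 mm for each clockwise turn
- fence_face (a point): middle of the front (+y) face of the red fence (190 mm long in x, 24 mm thick, 40 mm high, on the bed)
- lock (a joint): angle of the lock lever in rad: starts at 0 to 0.1 (unlocked, leaning 0.5 rad to the gauge's -x, towards the robot), 1.0 at its stop (locked, leaning 0.5 rad to +x). Light (about 1 N), stays where it is left
- lock_tip (a point): centre of the lever's red ball, 26 mm thick, 80 mm from its pivot; the pivot is 72 mm above the table at x = 20, y = -150 mm of the gauge, so the ball is 142 mm up at both ends of its swing and 152 mm in the middle. It swings in the gauge's x-z plane
- weight_a: steel pattern weight standing on the gauge's bed, 60 mm across the foot, 58 mm high; origin at its underside; leave alone
- weight_b: steel pattern weight, same as the other, standing on the table between the gauge and the robot; origin at its underside; leave alone
- offcut: pink-over-black block offcut, 130 x 90 x 52 mm high; origin at its underside; leave alone
- pin_jar: glass jar with blue cap, 60 mm across, 75 mm high; origin at its underside; leave alone
- thread_cone: pink thread cone, 60 mm across the foot, 90 mm high; origin at its underside; leave alone
- tape: yellow tape measure, 70 x 62 x 36 mm high; origin at its underside; leave alone
- brush: hand brush lying on the table at the left; leave alone

How it is judged:
On the way, in this order (a step that is already met when the one before it is completed fails the run):
1. the wheel has gone round clockwise through one turn, with the handle back where it began (distance of handle from where it was at the start of the episode below 0.02 m and value of joint wheel between 4 and 8.6 rad), for 0.2 s.
2. the lock lever is pushed over to its stop (value of joint lock above 0.88 rad), for 0.2 s.
At the end, for the whole second after the job is handed in: the wheel stands one clockwise turn on from its start, its handle within 20 mm (15 degrees) of where it began, at rest; the lock lever is within 0.12 rad of its locked stop (all of step 1 and value of joint lock above 0.88 rad and velocity of joint wheel between -0.05 and 0.05 rad/s); the robot touches nothing.
It fails at once if the handle is gripped or forced (more than 30 N between fingers and handle) (contact force between the fingers and handle above 30 N).
It fails at once if another thing is lifted or shifted by more than 15 mm (distance of any of weight_a, weight_b, offcut, pin_jar, thread_cone, tape, brush from where it was at the start of the episode above 0.015 m).
It also fails if it takes over 69 s, if anything falls off the work surface, if the arm or the gripper's body presses on something with over 40 N, if the wrist force passes 120 N, or if a joint passes its speed limit or range.

ROBOT

A 6-joint arm with a two-finger parallel gripper is mounted at the origin on the work surface. World frame = base frame: x ahead of the robot, y to its left, z up, the work surface at z = 0. Lengths are in m, angles in rad, forces in N, time in s.
With the tool pointing down it reaches from about 0.375 to 0.9 m from the base axis. Payload 3.1 kg.
Tool frame: the origin (TCP) lies on the centre line of the jaws, within the pads' length; the fingertips stand 19 mm ahead of it and the grasp point (between the pads) is the TCP; z points along the fingers, y is the direction in which the jaws open and shut (so a half turn about z gives the same grasp; the last joint's range is limited). The gripper opens to 85 mm and grips with 20 to 120 N. Pads are 22 mm wide; open, the fingers measure 114 mm over their backs; the gripper's body (76 mm by 85 mm) begins 54 mm behind the grasp point. The pads swing forward as they close: fully open they stand 13 mm farther back than shut.
Start: joints at [-1.427, 0.527, 1.433, -0, 1.181, -0.178], TCP at [0.198, -0.593, 0.25] pointing down, gripper open.
Joint ranges: [-3.08, 3.08], [-0.75, 2.2], [0.22, 2.44], [-1.43, 4.57], [0, 2.65], [-2.85, 2.85]. Speed limits (rad/s): [2.79, 2.79, 3.14, 3.14, 3.14, 3.14].

INTERFACE

Orientations are given as a unit quaternion [x, y, z, w].
In Python, from station import manip, imaging, workorder gives the robot as it stands.
- The arm moves only by the shell command python3 -m creep 'ROWS' [FORCE]. ROWS is a JSON object of lists of equal length, an entry for each row: "claw": the finger opening in cm, from 0 to 8.54; "dp": the shift along the tool's x, y, z in cm, a list of three; "roll": the turn about the tool's z in rad. In form: {"claw": [claw, ...], "dp": [[dx, dy, dz], ...], "roll": [roll, ...]}. A call has 1 to 12 rows; each row is the pose to reach, as a shift and turn from the pose commanded when the call began, along the tool's axes at that moment; what a row does not reach only later rows make up. A row lasts 1/10 s, in which the tool goes at most 50 mm and 8.59 degrees, less where a joint would pass 70% of its speed; a pose out of reach is approached as far as the arm can. A call with a gripper value outside its range is refused whole. The fingers move at their own pace and stop on an object; FORCE is the grip in N (left out, the last holds). Time passes only in rows, so rows that repeat a pose let the fingers close. It gives the time, the measured TCP pose, the force and the opening at its end, in the units of the state.
- manip.sense(): the state, without advancing time (a new reading comes with each control period).
- imaging.snapshot(name): name is "scene" or "side" or "wrist"; returns a dict with "image" (384x512x3 uint8, red, green, blue), "z_map" (384x512 float32, m along the optical axis (not along the pixel's ray), 0 where there is no reading), "vfov" (degrees; the focal length in pixels is half the picture's height over the tangent of half this angle, whatever the lens; pixels are square), "cx", "cy" (the principal point, pixels), "R" (3x3) and "t" (3): a world point X has camera coordinates R X + t. Camera axes: x right, y down, z forward; pixel columns grow to the right and rows downward; lengths in m; the calibration is good to about 2 mm. A picture is of the moment at which its call begins.
- workorder.sign_off(): hands the job in, once; it reports no verdict.
The state is a dict: "t": time; "q": joint angles; "qd": joint speeds; "tau": joint torques, N m; "tcp_pos": TCP position; "tool_rot": TCP orientation; "force": force on the tool from outside, world axes, zero at the start; "ft_torque": the same for the moment, N m; "finger_gap": opening from 0.0 (shut) to 1.0 (fully open).
Only numpy, scipy, OpenCV 4.12 (cv2) and the standard library are available. Lean on these libraries where they do the work, as an engineer would, in place of code of your own. Each camera call takes 0.05 s, during which the arm holds its last target.

## Working session

There is one attempt and no reset: what is moved stays moved. The work goes in short steps, Python scripts to look and compute and a shell command to move; the robot and the scene stay as the last step left them, time stands still between calls to the robot, and variables do not carry over. Pictures are saved under pics/ and viewed, and the job is handed in when it is done.

```bash
mkdir -p pics; ls; python3 - <<'E'
from station import manip, imaging
import cv2, pickle
s=manip.sense();print({k:s[k] for k in('t','tcp_pos','tool_rot','force','finger_gap','q')})
for n in('scene','side','wrist'):
    d=imaging.snapshot(n);pickle.dump(d,open(f'{n}0.pkl','wb'))
    cv2.imwrite(f'pics/{n}0.png',d['image'][:,:,::-1]);print(n,d['vfov'],d['cx'],d['cy'],d['R'],d['t'])
E
```

```text
pics
{'t': 0.0, 'tcp_pos': array([ 0.1981881 , -0.59203012,  0.24935736]), 'tool_rot': array([ 9.87002460e-01,  1.60701635e-01,  5.18736826e-06, -1.06186731e-03]), 'force': array([ 0.08126137,  0.11920456, -0.19944735]), 'finger_gap': 1.0039616813134054, 'q': array([-1.42649353e+00,  5.28419674e-01,  1.43391731e+00, -2.80374141e-05,
        1.18137927e+00, -1.78489686e-01])}
scene 47.11191565719852 260.3127327860832 189.28180780705895 [[-0.68257566  0.73056848 -0.01897792]
 [ 0.48577912  0.43416017 -0.75863271]
 [-0.54599369 -0.52704331 -0.65124208]] [ 0.3449854  -0.15127706  1.72935192]
side 54.27327349417368 257.1589778961745 200.98085928947552 [[-0.75123666  0.65990299 -0.01309684]
 [ 0.41216569  0.45352836 -0.79020976]
 [-0.515522   -0.59903261 -0.6126965 ]] [ 0.37653041 -0.10852375  1.68192402]
wrist 68.09632015228942 253.13079499892808 194.15558746872597 [[ 0.31769431 -0.94818718 -0.00337592]
 [-0.8969763  -0.30168638  0.32313907]
 [-0.30741479 -0.09963132 -0.94634547]] [-0.62269115 -0.04233633  0.3825116 ]
```

View pics/scene0.png

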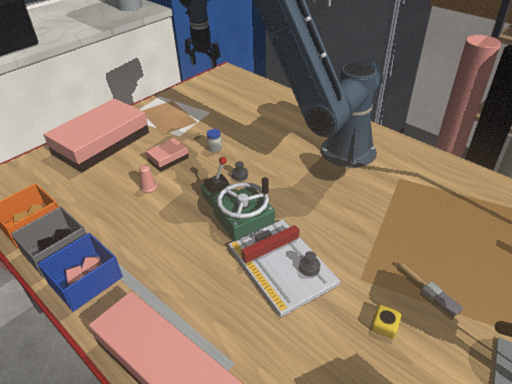

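View pics/side0.png

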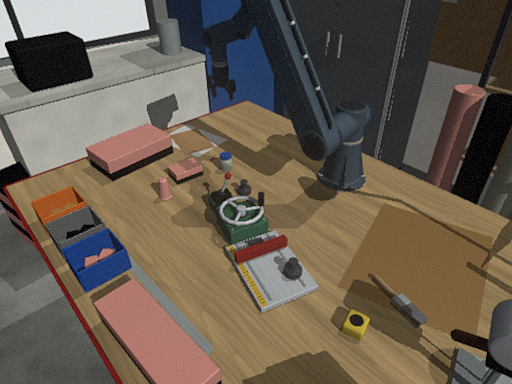

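View pics/wrist0.png

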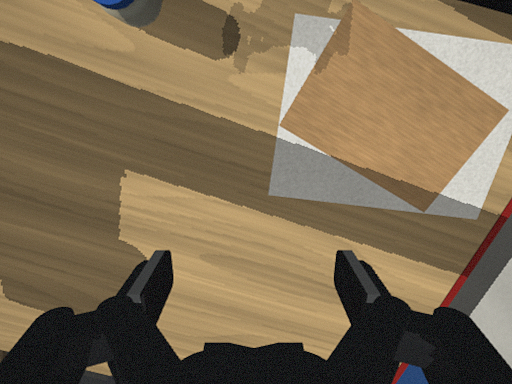

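The scene picture shows the wheel hub near (243,201), the handle at about (265,186), the red ball at (222,160) and weight_b at (240,173). In the side picture the handle is at about (261,199) and the ball at (227,177). Next I'll measure these.

```bash
cat > h.py <<'E'
import numpy as np, cv2
from scipy.optimize import least_squares
def cloud(d):
    z=d['z_map'].astype(float);h,w=z.shape;f=h/2/np.tan(np.radians(d['vfov']/2))
    v,u=np.mgrid[:h,:w]
    P=np.stack([(u-d['cx'])/f*z,(v-d['cy'])/f*z,z],-1)
    X=(P-d['t'])@d['R']; X[z<=0]=np.nan
    return X
def rayz(d,u,v,h):
    f=384/2/np.tan(np.radians(d['vfov']/2))
    r=d['R'].T@np.array([(u-d['cx'])/f,(v-d['cy'])/f,1]);c=-d['R'].T@d['t']
    return c+r*(h-c[2])/r[2]
def masks(d):
    hsv=cv2.cvtColor(d['image'],cv2.COLOR_RGB2HSV);return hsv[...,0].astype(int),hsv[...,1].astype(int),hsv[...,2].astype(int)
E
python3 - <<'E'
from h import *
import pickle
for n in('scene','side'):
    d=pickle.load(open(n+'0.pkl','rb'));X=cloud(d);H,S,V=masks(d);x,y,z=X[...,0],X[...,1],X[...,2]
    roi=np.zeros(z.shape,bool);roi[140:320,190:350]=1
    wh=roi&(S<50)&(V>110)&(z>.088)&(z<.106)
    p=X[wh];print(n,'wheel n',len(p))
    r=least_squares(lambda c:np.hypot(p[:,0]-c[0],p[:,1]-c[1])-.075,[np.median(p[:,0]),np.median(p[:,1])],loss='soft_l1',f_scale=.004)
    c=r.x;print('axis',c,np.median(p[:,2]))
    rr=np.hypot(x-c[0],y-c[1])
    hd=roi&(V<70)&(z>.108)&(z<.17)&(rr<.11)
    print('handle',hd.sum(),np.nanmean(X[hd],0),np.argwhere(hd).mean(0),X[hd][:,2].min(),X[hd][:,2].max())
    rb=roi&((H<8)|(H>172))&(S>130)&(z>.11);q=X[rb]
    print('ball',len(q),q.mean(0),np.argwhere(rb).mean(0)[::-1], 'ray142',rayz(d,*np.argwhere(rb).mean(0)[::-1],.142))
    rf=roi&((H<8)|(H>172))&(S>130)&(z>.045)&(z<.075)&(x>.2);q=X[rf]
    print('fence',len(q),q.mean(0),'dir',np.linalg.svd(q[:,:2]-q[:,:2].mean(0),full_matrices=False)[2][0])
    gr=roi&(H>40)&(H<90)&(S>50)&(z>.06)&(z<.08)
    g=X[gr][:,:2].astype(np.float32);print('gearbox',len(g),cv2.minAreaRect(g))
    dk=roi&(V<90)&(z>.02)&(z<.075)&(x<c[0]-.05);print('dark',dk.sum())
    jar=(H>105)&(H<125)&(S>120)&(z>.05)&(z<.1)&(x>.1)&(x<.8)&(y<0)&(y>-.6);print('jar',jar.sum(),np.nanmean(X[jar],0))
    im=cv2.resize(d['image'][130:330,160:370,::-1],None,fx=3.5,fy=3,interpolation=cv2.INTER_CUBIC)[:600,:800];cv2.imwrite(f'pics/{n}_crop.png',im)
E
```

```text
scene wheel n 664
axis [ 0.5519047  -0.03033768] 0.09687000455151108
handle 76 [0.48952591 0.00695851 0.13586786] [184.90789474 264.60526316] 0.1089870086157478 0.15790702738593568
ball 39 [ 0.5020775  -0.16796811  0.15214192] [222.71794872 160.1025641 ] ray142 [ 0.49328796 -0.1784286   0.142     ]
fence 554 [0.60033318 0.12975773 0.05767278] dir [ 0.96423574 -0.26504611]
gearbox 594 ((0.5523166656494141, -0.03127415478229523), (0.1557532250881195, 0.14513470232486725), 74.77503204345703)
dark 518
jar 91 [ 0.3393243  -0.40224107  0.07409485]
side wheel n 442
axis [ 0.55169637 -0.02928008] 0.09812821412915493
handle 62 [0.48803082 0.00828203 0.13582954] [197.90322581 260.9516129 ] 0.10939207075341006 0.16074763711281187
ball 29 [ 0.50300696 -0.16698641  0.15166664] [227.4137931  175.62068966] ray142 [ 0.49461982 -0.1788048   0.142     ]
fence 418 [0.60229952 0.13063101 0.05849928] dir [ 0.96168102 -0.27417079]
gearbox 560 ((0.5526227355003357, -0.031053386628627777), (0.15380264818668365, 0.14564037322998047), 74.07023620605469)
dark 569
jar 71 [ 0.34241853 -0.39841461  0.07437977]
```

```bash
ls pics
```

```text
scene0.png
scene_crop.png
side0.png
side_crop.png
wrist0.png
```

Both views agree. The axis is at about (0.552, -0.030) and the gauge yaw is about -0.27. The handle centre is near 156° world, and the ball is near (0.495, -0.172). I'll close the fingers and travel high to a point behind the handle.

```bash
python3 -m creep '{"claw":[0,0,0,0,0,0,0,0,0,0,0,0],"dp":[[2,-2,0],[5,-5,0],[8,-8,0],[11,-11,0],[14,-14,0],[17,-17,0],[20,-20,0],[23,-23,0],[26,-26,0],[29,-29,0],[32,-32,0],[35,-35,0]],"roll":[0,0,0,0,0,0,0,0,0,0,0,0]}' 20
python3 -m creep '{"claw":[0,0,0,0,0],"dp":[[3,-3,0],[6,-6,0],[8,-8,0],[8.8,-8,0],[8.8,-8,0]],"roll":[0,0,0,0,0]}'
python3 - <<'E'
from station import manip, imaging
import cv2, pickle
from h import *
print(manip.sense())
for n in('scene','side','wrist'):
    d=imaging.snapshot(n);pickle.dump(d,open(f'{n}1.pkl','wb'));cv2.imwrite(f'pics/{n}1.png',d['image'][:,:,::-1])
E
```

```text
t: 1.35
tcp_pos: [0.4196, -0.1481, 0.2503]
tool_rot: [0.987, 0.161, 0.0, 0.0]
force: [-0.3, -0.2, 0.6]
finger_gap: -0.003
t: 1.85
tcp_pos: [0.4782, -0.0457, 0.2503]
tool_rot: [0.987, 0.162, 0.0, 0.0]
force: [0.6, -0.1, 0.3]
finger_gap: -0.001
{'t': 1.85, 'q': array([-3.28276439e-01,  3.33708170e-01,  1.78632825e+00, -4.83250889e-04,
        1.02066724e+00,  9.17735599e-01]), 'qd': array([-0.03825684, -0.00841432,  0.02228288, -0.00875365,  0.00816665,
       -0.0074548 ]), 'tau': array([ 1.00041624e+00, -3.24300957e+01, -1.52848649e+01,  9.51111456e-02,
        1.96477975e-02,  4.83439502e-02]), 'tcp_pos': array([ 0.47816331, -0.04572153,  0.25026155]), 'tool_rot': array([9.86822812e-01, 1.61803887e-01, 2.94969658e-04, 3.91177694e-04]), 'force': array([ 0.59867007, -0.1354079 ,  0.25946429]), 'ft_torque': array([ 0.00757209, -0.00312841,  0.0256478 ]), 'finger_gap': -0.0005931437785312749}
```

View pics/wrist1.png

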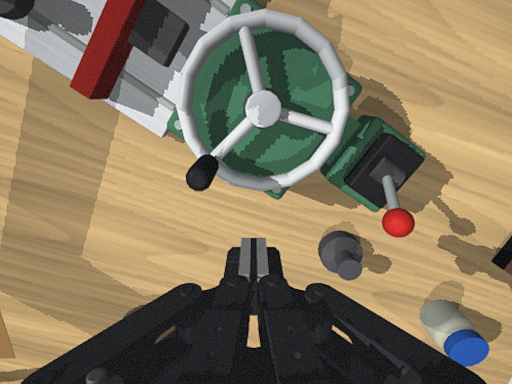

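View pics/side1.png

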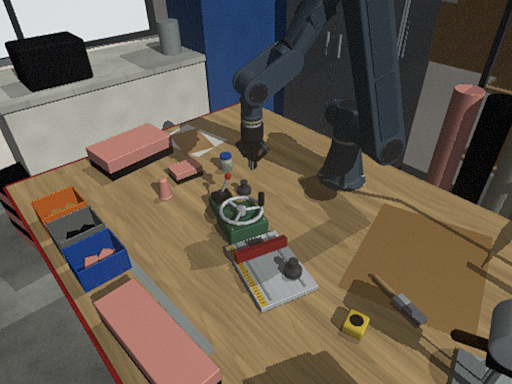

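The wrist picture shows the wheel hub at (263,109), the handle at (202,173), the ball at (398,222), and weight_b at (342,252), just right of the shut fingertips at (254,245). I'll refine the handle and axis from this view.

```bash
cat > m.py <<'E'
from h import *
def meas(d):
    X=cloud(d);H,S,V=masks(d);z=X[...,2]
    p=X[(S<50)&(V>110)&(z>.09)&(z<.106)&(np.hypot(X[...,0]-.552,X[...,1]+.03)<.1)]
    # outer rim only
    p=p[np.hypot(p[:,0]-.552,p[:,1]+.03)>.06]
    c=least_squares(lambda c:np.hypot(p[:,0]-c[0],p[:,1]-c[1])-.075,[.552,-.03],loss='soft_l1',f_scale=.003).x
    r=np.hypot(X[...,0]-c[0],X[...,1]-c[1])
    m=((V<75)&(z>.148)&(z<.162)&(r>.055)&(r<.095)).astype(np.uint8)
    n,l,st,ce=cv2.connectedComponentsWithStats(m)
    i=1+np.argmax(st[1:,4]);q=X[l==i]
    h=(q[:,:2].min(0)+q[:,:2].max(0))/2
    rb=((H<8)|(H>172))&(S>130)&(z>.125)&(z<.17);b=X[rb]
    bc=least_squares(lambda c:np.linalg.norm(b-c,axis=1)-.013,b.mean(0)-[0,0,.01]).x if len(b)>20 else None
    print('axis',c.round(4),'handle',st[i,4],h.round(4),'r',np.hypot(*(h-c)).round(4),'ang',np.degrees(np.arctan2(*(h-c)[::-1])).round(1),'ball',len(b),None if bc is None else bc.round(4))
if __name__=='__main__':
    import pickle,sys
    meas(pickle.load(open(sys.argv[1],'rb')))
E
python3 m.py wrist1.pkl; python3 m.py scene1.pkl; python3 m.py side1.pkl
```

```text
axis [ 0.5486 -0.0297] handle 529 [0.4833 0.0029] r 0.073 ang 153.5 ball 723 [ 0.4974 -0.1721  0.1456]
axis [ 0.5516 -0.0293] handle 23 [0.4859 0.0042] r 0.0737 ang 153.0 ball 41 [ 0.4622 -0.1521  0.1524]
axis [ 0.5514 -0.0278] handle 19 [0.4863 0.0073] r 0.074 ang 151.7 ball 54 [0.1281 0.1103 0.1518]
```

```bash
python3 -m creep '{"claw":[0,0,0,0,0,0],"dp":[[0,0,3],[0,0,6],[0,0,9],[0,0,10.8],[0,0,10.8],[0,0,10.8]],"roll":[0,0,0,0,0,0]}'
cat > plan.py <<'E'
import numpy as np,sys
from station import manip
a0,step,n=map(float,sys.argv[1:4]);R=float(sys.argv[4]) if len(sys.argv)>4 else .075
s=manip.sense();x,y,z,w=s['tool_rot'];p=s['tcp_pos']
a=np.arctan2(y,x)*2;ex=np.array([np.cos(a),np.sin(a)]);ey=np.array([np.sin(a),-np.cos(a)])
A=np.array([.5505,-.0295]);v=p[:2]-A
print('tcp',p.round(4),'r',np.hypot(*v).round(4),'ang',np.degrees(np.arctan2(v[1],v[0])).round(1))
for i in range(1,int(n)+1):
    t=np.radians(a0+step*i);d=A+R*np.array([np.cos(t),np.sin(t)])-p[:2]
    print(round(a0+step*i,1),(100*np.array([d@ex,d@ey])).round(1))
E
python3 plan.py 192 -4 12
```

```text
t: 2.6
tcp_pos: [0.4771, -0.0469, 0.1425]
tool_rot: [0.987, 0.16, -0.0, -0.0]
force: [-0.6, 0.5, -0.0]
finger_gap: 0.002
tcp [ 0.4771 -0.0469  0.1425] r 0.0754 ang -166.6
188.0 [ 0.1 -0.7]
184.0 [ 0.3 -1.2]
180.0 [ 0.4 -1.7]
176.0 [ 0.6 -2.2]
172.0 [ 0.8 -2.7]
168.0 [ 1.  -3.1]
164.0 [ 1.3 -3.6]
160.0 [ 1.6 -4. ]
156.0 [ 2.  -4.4]
152.0 [ 2.3 -4.8]
148.0 [ 2.7 -5.1]
144.0 [ 3.1 -5.4]
```

Descended beside the handle. Now a gentle push through contact.

```bash
python3 -m creep '{"claw":[0,0,0,0,0,0,0,0,0,0],"dp":[[0.1,-0.7,0],[0.3,-1.2,0],[0.4,-1.7,0],[0.6,-2.2,0],[0.8,-2.7,0],[1.0,-3.1,0],[1.3,-3.6,0],[1.6,-4.0,0],[2.0,-4.4,0],[2.3,-4.8,0]],"roll":[0,0,0,0,0,0,0,0,0,0]}'
python3 - <<'E'
from station import manip, imaging
import cv2, pickle
from m import *
for n in('wrist','side'):
    d=imaging.snapshot(n);cv2.imwrite(f'pics/{n}2.png',d['image'][:,:,::-1]);
    try: meas(d)
    except Exception as e:print(e)
E
python3 plan.py 152 -6 12
```

```text
t: 3.6
tcp_pos: [0.4842, 0.0072, 0.1423]
tool_rot: [0.987, 0.161, 0.0, 0.0]
force: [-0.3, -2.6, 1.7]
finger_gap: 0.001
axis [ 0.5484 -0.0281] handle 1817 [0.4989 0.0252] r 0.0728 ang 132.9 ball 1 None
axis [ 0.551  -0.0277] handle 42 [0.4947 0.0173] r 0.0721 ang 141.4 ball 57 [0.0641 0.1958 0.1507]
tcp [0.4843 0.0077 0.1422] r 0.076 ang 150.7
146.0 [ 0.5 -0.3]
140.0 [ 1.2 -0.8]
134.0 [ 1.9 -1.1]
128.0 [ 2.6 -1.4]
122.0 [ 3.4 -1.7]
116.0 [ 4.1 -1.8]
110.0 [ 4.9 -1.9]
104.0 [ 5.7 -1.8]
98.0 [ 6.5 -1.7]
92.0 [ 7.2 -1.6]
86.0 [ 8.  -1.3]
80.0 [ 8.7 -1. ]
```

View pics/wrist2.png

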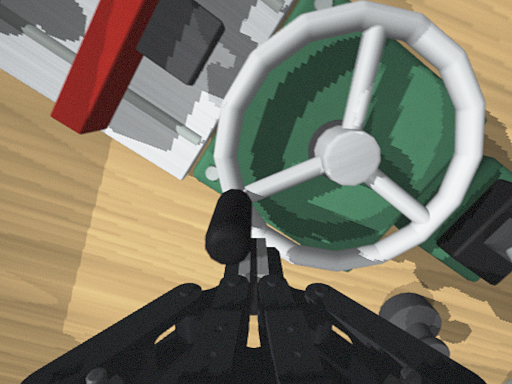

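The wrist picture shows the handle (230,225) against the left side of the fingertip (258,245). The lag is about 18° and the force about 3 N. I'll carry on around the circle.

```bash
python3 -m creep '{"claw":[0,0,0,0,0,0,0,0,0,0,0,0],"dp":[[0.5,-0.3,0],[1.2,-0.8,0],[1.9,-1.1,0],[2.6,-1.4,0],[3.4,-1.7,0],[4.1,-1.8,0],[4.9,-1.9,0],[5.7,-1.8,0],[6.5,-1.7,0],[7.2,-1.6,0],[8.0,-1.3,0],[8.7,-1.0,0]],"roll":[0,0,0,0,0,0,0,0,0,0,0,0]}'
python3 - <<'E'
from station import manip, imaging
import cv2, pickle
from m import *
for n in('wrist','side'):
    d=imaging.snapshot(n);cv2.imwrite(f'pics/{n}3.png',d['image'][:,:,::-1]);
    try: meas(d)
    except Exception as e:print(e)
E
python3 plan.py 80 -6 12
```

```text
t: 4.9
tcp_pos: [0.5636, 0.044, 0.1421]
tool_rot: [0.987, 0.161, -0.0, -0.0]
force: [-3.7, -0.2, 0.2]
finger_gap: 0.003
axis [ 0.5491 -0.0274] handle 1724 [0.5841 0.0354] r 0.0718 ang 60.9 ball 1 None
axis [ 0.5512 -0.0277] handle 27 [0.5871 0.0332] r 0.0708 ang 59.4 ball 54 [0.1057 0.1231 0.1508]
tcp [0.5653 0.0436 0.1424] r 0.0745 ang 78.6
74.0 [0.5 0.3]
68.0 [1.2 0.8]
62.0 [1.7 1.3]
56.0 [2.2 1.9]
50.0 [2.7 2.5]
44.0 [3.1 3.2]
38.0 [3.4 4. ]
32.0 [3.6 4.7]
26.0 [3.7 5.5]
20.0 [3.8 6.3]
14.0 [3.8 7. ]
8.0 [3.7 7.8]
```

View pics/wrist3.png

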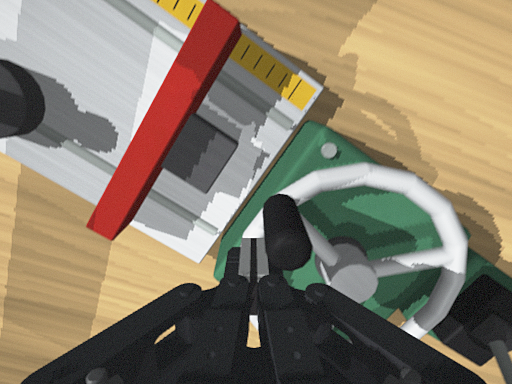

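The handle (288,235) leads the fingertip (255,248) by about 18°, at about 60° world. Continuing.

```bash
python3 -m creep '{"claw":[0,0,0,0,0,0,0,0,0,0,0,0],"dp":[[0.5,0.3,0],[1.2,0.8,0],[1.7,1.3,0],[2.2,1.9,0],[2.7,2.5,0],[3.1,3.2,0],[3.4,4.0,0],[3.6,4.7,0],[3.7,5.5,0],[3.8,6.3,0],[3.8,7.0,0],[3.7,7.8,0]],"roll":[0,0,0,0,0,0,0,0,0,0,0,0]}'
python3 - <<'E'
from station import manip, imaging
import cv2, pickle
from m import *
for n in('wrist','side'):
    d=imaging.snapshot(n);cv2.imwrite(f'pics/{n}4.png',d['image'][:,:,::-1]);
    try: meas(d)
    except Exception as e:print(e)
E
python3 plan.py 8 -6 12
```

```text
t: 6.2
tcp_pos: [0.6231, -0.0187, 0.1423]
tool_rot: [0.987, 0.161, -0.0, -0.0]
force: [-1.4, 3.4, 0.8]
finger_gap: -0.002
axis [ 0.5515 -0.0321] handle 401 [ 0.6235 -0.0177] r 0.0734 ang 11.3 ball 2 None
axis [ 0.5522 -0.0284] handle 24 [ 0.6249 -0.027 ] r 0.0727 ang 1.1 ball 26 [-0.3132  0.4582  0.154 ]
tcp [ 0.6238 -0.0201  0.1424] r 0.0739 ang 7.3
2.0 [-0.1  0.7]
-4.0 [-0.3  1.4]
-10.0 [-0.7  2.1]
-16.0 [-1.1  2.8]
-22.0 [-1.5  3.4]
-28.0 [-2.1  4. ]
-34.0 [-2.7  4.5]
-40.0 [-3.3  5. ]
-46.0 [-4.   5.3]
-52.0 [-4.7  5.6]
-58.0 [-5.5  5.9]
-64.0 [-6.3  6. ]
```

View pics/wrist4.png

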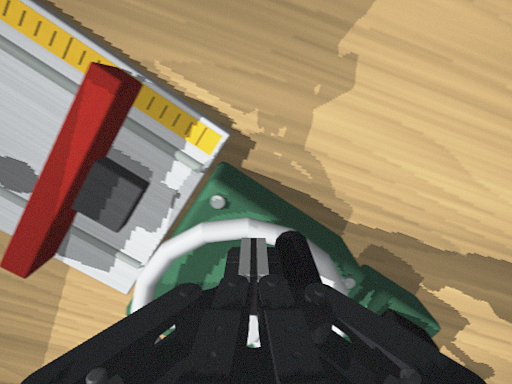

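The handle (295,262) is at the fingertip's right side with a 3.4 N push, so contact is kept. Continuing.

```bash
python3 -m creep '{"claw":[0,0,0,0,0,0,0,0,0,0,0,0],"dp":[[-0.1,0.7,0],[-0.3,1.4,0],[-0.7,2.1,0],[-1.1,2.8,0],[-1.5,3.4,0],[-2.1,4.0,0],[-2.7,4.5,0],[-3.3,5.0,0],[-4.0,5.3,0],[-4.7,5.6,0],[-5.5,5.9,0],[-6.3,6.0,0]],"roll":[0,0,0,0,0,0,0,0,0,0,0,0]}'
python3 - <<'E'
from station import manip, imaging
import cv2, pickle
from m import *
for n in('side','scene'):
    d=imaging.snapshot(n);cv2.imwrite(f'pics/{n}5.png',cv2.resize(d['image'][120:290,150:370,::-1],None,fx=3,fy=3,interpolation=cv2.INTER_CUBIC))
    try: meas(d)
    except Exception as e:print(e)
E
python3 plan.py -64 -6 12
```

```text
t: 7.5
tcp_pos: [0.5822, -0.096, 0.1425]
tool_rot: [0.987, 0.161, 0.0, 0.0]
force: [2.2, 1.4, 0.8]
finger_gap: 0.001
axis [ 0.552  -0.0276] handle 21 [ 0.584  -0.0938] r 0.0735 ang -64.2 ball 32 [-0.2661  0.4757  0.153 ]
axis [ 0.5523 -0.0291] handle 9 [ 0.5788 -0.0832] r 0.0603 ang -63.9 ball 2 None
tcp [ 0.5806 -0.0959  0.1422] r 0.0729 ang -65.6
-70.0 [-0.5  0.2]
-76.0 [-1.3  0.2]
-82.0 [-2.1  0.1]
-88.0 [-2.9 -0.1]
-94.0 [-3.6 -0.3]
-100.0 [-4.3 -0.7]
-106.0 [-5.  -1.1]
-112.0 [-5.6 -1.5]
-118.0 [-6.2 -2.1]
-124.0 [-6.7 -2.7]
-130.0 [-7.1 -3.3]
-136.0 [-7.5 -4. ]
```

View pics/side5.png

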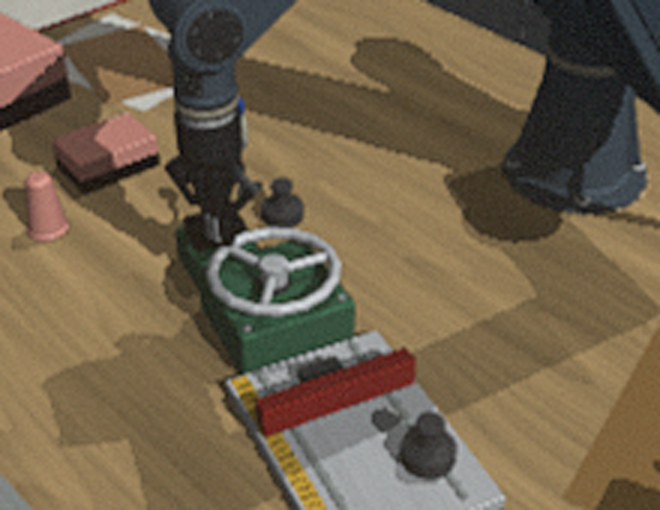

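The side picture shows the fingers at (220,220) behind the wheel's upper-left spoke and the fence slightly advanced. Nothing has been disturbed. Next arc, raised 5 mm for clearance over the lever ball.

```bash
python3 -m creep '{"claw":[0,0,0,0,0,0,0,0,0,0,0,0],"dp":[[-0.5,0.2,-0.1],[-1.3,0.2,-0.2],[-2.1,0.1,-0.4],[-2.9,-0.1,-0.5],[-3.6,-0.3,-0.5],[-4.3,-0.7,-0.5],[-5.0,-1.1,-0.5],[-5.6,-1.5,-0.5],[-6.2,-2.1,-0.5],[-6.7,-2.7,-0.5],[-7.1,-3.3,-0.5],[-7.5,-4.0,-0.5]],"roll":[0,0,0,0,0,0,0,0,0,0,0,0]}'
python3 - <<'E'
from station import manip, imaging
import cv2, pickle
from m import *
for n in('side','scene','wrist'):
    d=imaging.snapshot(n)
    im=d['image'][:,:,::-1] if n=='wrist' else cv2.resize(d['image'][120:290,150:370,::-1],None,fx=3,fy=3,interpolation=cv2.INTER_CUBIC)
    cv2.imwrite(f'pics/{n}6.png',im)
    try: meas(d)
    except Exception as e:print(e)
E
python3 plan.py -136 -6 9
```

```text
t: 8.8
tcp_pos: [0.4981, -0.0811, 0.1475]
tool_rot: [0.987, 0.161, -0.0, 0.0]
force: [2.8, -2.5, -0.5]
finger_gap: -0.003
axis [ 0.5519 -0.0278] handle 29 [ 0.4913 -0.0633] r 0.0703 ang -149.6 ball 61 [0.018  0.2329 0.1522]
axis [ 0.5523 -0.0292] handle 35 [ 0.488  -0.0598] r 0.0712 ang -154.6 ball 31 [ 0.4155 -0.1364  0.1531]
axis [ 0.5494 -0.0316] handle 682 [ 0.4918 -0.0594] r 0.064 ang -154.2 ball 2056 [ 0.4976 -0.1729  0.1459]
tcp [ 0.4964 -0.08    0.1471] r 0.074 ang -137.0
-142.0 [-0.3 -0.6]
-148.0 [-0.6 -1.3]
-154.0 [-0.7 -2.1]
-160.0 [-0.8 -2.9]
-166.0 [-0.7 -3.7]
-172.0 [-0.6 -4.4]
-178.0 [-0.5 -5.2]
-184.0 [-0.2 -5.9]
-190.0 [ 0.1 -6.7]
```

View pics/side6.png

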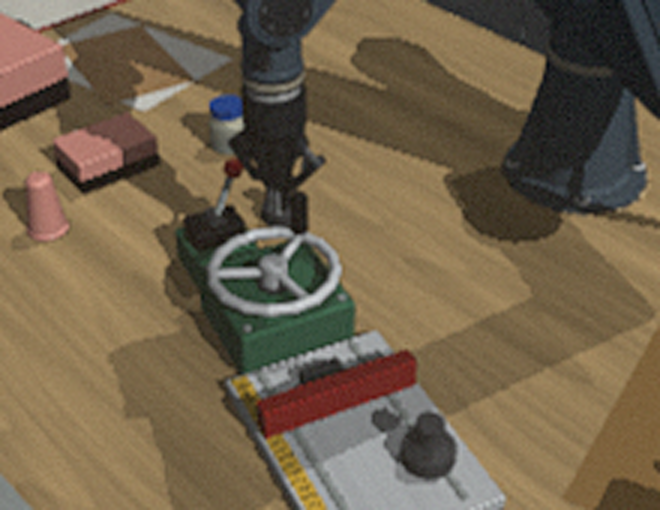

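View pics/wrist6.png

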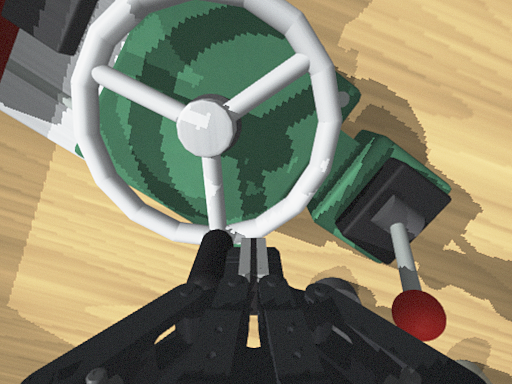

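The wrist picture shows the handle (212,255) left of the fingertip (254,250), at about -155°, with the lever and ball (418,315) untouched. I'll push to just short of the end, then measure.

```bash
python3 -m creep '{"claw":[0,0,0,0,0,0,0,0,0,0],"dp":[[-0.3,-0.6,0],[-0.6,-1.3,0],[-0.7,-2.1,0],[-0.8,-2.9,0],[-0.7,-3.7,0],[-0.6,-4.4,0],[-0.5,-5.2,0],[-0.3,-5.7,0],[-0.2,-5.9,0],[-0.2,-5.9,0]],"roll":[0,0,0,0,0,0,0,0,0,0]}'
python3 - <<'E'
from station import manip, imaging
import cv2, pickle
from m import *
for n in('side','scene','wrist'):
    d=imaging.snapshot(n)
    im=d['image'][:,:,::-1] if n=='wrist' else cv2.resize(d['image'][120:290,150:370,::-1],None,fx=3,fy=3,interpolation=cv2.INTER_CUBIC)
    cv2.imwrite(f'pics/{n}7.png',im)
    try: meas(d)
    except Exception as e:print(e)
E
python3 plan.py -184 -2 4
```

```text
t: 9.95
tcp_pos: [0.4771, -0.0248, 0.1472]
tool_rot: [0.987, 0.161, -0.001, -0.001]
force: [-0.3, -0.2, 0.9]
finger_gap: -0.003
axis [ 0.5516 -0.0277] handle 28 [ 0.4812 -0.0009] r 0.0754 ang 159.2 ball 66 [-0.0006  0.1827  0.1521]
axis [ 0.5518 -0.0292] handle 39 [ 0.4839 -0.0012] r 0.0734 ang 157.6 ball 37 [ 0.3963 -0.1288  0.1515]
axis [ 0.5487 -0.0291] handle 1492 [0.4837 0.0017] r 0.0719 ang 154.7 ball 561 [ 0.4933 -0.1509  0.1414]
tcp [ 0.4775 -0.0253  0.1472] r 0.0731 ang 176.7
-186.0 [-0.  -0.4]
-188.0 [ 0.1 -0.6]
-190.0 [ 0.2 -0.9]
-192.0 [ 0.3 -1.1]
```

View pics/wrist7.png

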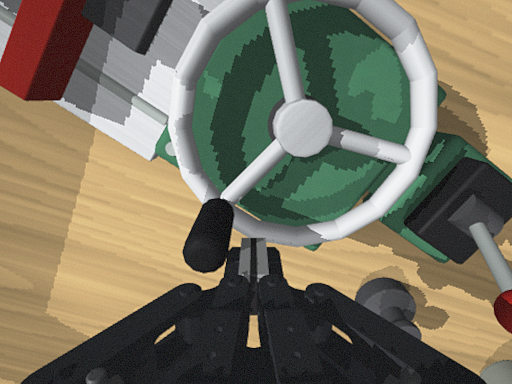

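The handle reads 155–158°, against 153.5° at the start. I'll back away and rise to the first wrist viewpoint, so the comparison is like for like.

```bash
python3 -m creep '{"claw":[0,0,0,0,0,0,0],"dp":[[-0.4,1.0,0],[-0.6,2.0,0],[-0.6,2.0,-3],[-0.6,2.0,-7],[-0.6,2.0,-10.3],[-0.6,2.0,-10.3],[-0.6,2.0,-10.3]],"roll":[0,0,0,0,0,0,0]}'
python3 - <<'E'
from station import manip, imaging
import cv2, pickle
from m import *
for n in('side','scene','wrist'):
    d=imaging.snapshot(n)
    cv2.imwrite(f'pics/{n}8.png',d['image'][:,:,::-1]);pickle.dump(d,open(n+'8.pkl','wb'))
    try: meas(d)
    except Exception as e:print(e)
    # gauge zero-drift compare: fence
    a=pickle.load(open(n+'1.pkl','rb'));
    for k in(a,d):
        X=cloud(k);H,S,V=masks(k);z=X[...,2];q=X[((H<8)|(H>172))&(S>130)&(z>.05)&(z<.07)&(X[...,1]>0)&(X[...,1]<.25)]
        if len(q): print(n,'fence',len(q),q.mean(0).round(4))
E
```

```text
t: 10.8
tcp_pos: [0.4788, -0.0475, 0.251]
tool_rot: [0.987, 0.16, 0.001, 0.0]
force: [0.1, 0.5, -0.0]
finger_gap: 0.003
axis [ 0.5516 -0.0276] handle 18 [0.4864 0.0041] r 0.0724 ang 154.1 ball 63 [0.0896 0.1844 0.152 ]
side fence 368 [0.6014 0.1303 0.06  ]
side fence 378 [0.6032 0.1422 0.0601]
axis [ 0.552  -0.0293] handle 22 [0.4858 0.0036] r 0.074 ang 153.5 ball 41 [ 0.4337 -0.1411  0.152 ]
scene fence 485 [0.6008 0.1289 0.0593]
scene fence 491 [0.603  0.1408 0.0594]
axis [ 0.5486 -0.0296] handle 531 [0.4827 0.0017] r 0.073 ang 154.6 ball 718 [ 0.4975 -0.1729  0.1459]
wrist fence 3165 [0.5536 0.1362 0.0608]
wrist fence 3018 [0.5529 0.1487 0.0607]
```

View pics/wrist8.png

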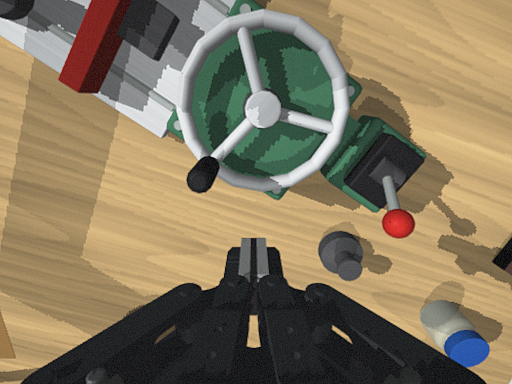

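The handle is back at its start: 154.6° against 153.5° in the wrist view, about 1.4 mm. The fence advanced 12 mm, which is exactly one turn. Now I'll go behind the lever ball at (0.497,-0.172), with the tool rolled square to the gauge.

```bash
python3 -m creep '{"claw":[0,0,0,0,0,0,0,0,0,0],"dp":[[-2,3,0],[-4,6,0],[-6.4,9.6,0],[-6.4,9.6,0],[-6.4,9.6,3],[-6.4,9.6,6],[-6.4,9.6,8.5],[-6.4,9.6,9.7],[-6.4,9.6,9.7],[-6.4,9.6,9.7]],"roll":[0.15,0.3,0.45,0.6,0.6,0.6,0.6,0.6,0.6,0.6]}'
python3 - <<'E'
from station import manip, imaging
import cv2, numpy as np
from m import *
s=manip.sense();x,y,z,w=s['tool_rot'];p=s['tcp_pos'];a=2*np.arctan2(y,x);ex=np.array([np.cos(a),np.sin(a)]);ey=np.array([np.sin(a),-np.cos(a)])
print(p,np.degrees(a));d=np.array([.4973,-.1727])-p[:2];print('ball rel cm',d@ex*100,d@ey*100)
g=np.array([.963,-.268]);print('gauge x in tool',g@ex,g@ey)
d=imaging.snapshot('wrist');cv2.imwrite('pics/wrist9.png',d['image'][:,:,::-1])
E
```

```text
t: 11.95
tcp_pos: [0.4479, -0.1578, 0.1526]
tool_rot: [0.99, -0.138, -0.001, -0.0]
force: [0.5, 0.6, 0.5]
finger_gap: -0.001
[ 0.44787828 -0.15777875  0.15255603] -15.887243058018289
ball rel cm 5.161854076045278 0.082234350295296
gauge x in tool 0.999579279767159 -0.005853499822113697
```

View pics/wrist9.png

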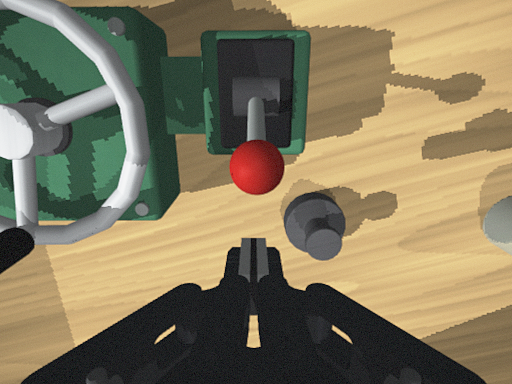

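The ball (257,167) is directly ahead of the fingertips (254,245), and weight_b (318,225) is low and to the right. Pushing straight along tool x.

```bash
python3 -m creep '{"claw":[0,0,0,0,0,0,0,0,0,0,0,0],"dp":[[1,0,0],[1.8,0,0],[2.5,0,0],[3.2,0,0],[4,0,0],[4.8,0,0],[5.6,0,0],[6.4,0,0],[7.2,0,0],[8,0,0],[8.8,0,0],[9.4,0,0]],"roll":[0,0,0,0,0,0,0,0,0,0,0,0]}'
python3 - <<'E'
from station import imaging
import cv2
from m import *
for n in('wrist','side'):
    d=imaging.snapshot(n);cv2.imwrite(f'pics/{n}10.png',d['image'][:,:,::-1])
    try: meas(d)
    except Exception as e: print(e)
E
```

```text
t: 13.2
tcp_pos: [0.5393, -0.1838, 0.1531]
tool_rot: [0.99, -0.138, -0.0, -0.0]
force: [-1.3, 0.7, -0.1]
finger_gap: 0.004
attempt to get argmax of an empty sequence
axis [ 0.5515 -0.0277] handle 19 [0.4872 0.0046] r 0.0719 ang 153.3 ball 51 [0.2384 0.1419 0.154 ]
```

View pics/wrist10.png

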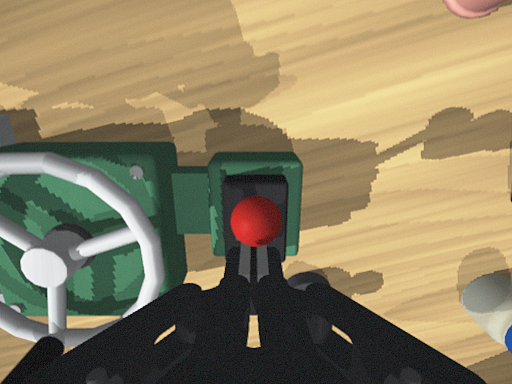

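The ball (256,221) moved with the fingertip. I'll inch on until it stops, watching the force.

```bash
cat > b.py <<'E'
from station import imaging
from h import *
d=imaging.snapshot('wrist');X=cloud(d);H,S,V=masks(d);z=X[...,2]
b=X[((H<8)|(H>172))&(S>130)&(z>.125)&(z<.17)]
c=least_squares(lambda c:np.linalg.norm(b-c,axis=1)-.013,b.mean(0)-[0,0,.01]).x
g=np.array([.963,-.268]);piv=np.array([.5296,-.1794]);print('ball',len(b),c.round(4),'gx rel pivot',((c[:2]-piv)@g).round(4),'(unlocked ref',((np.array([.4973,-.1727])-piv)@g).round(4),')')
E
python3 b.py
python3 -m creep '{"claw":[0,0,0],"dp":[[0.3,0,0],[0.5,0,0],[0.5,0,0]],"roll":[0,0,0]}'; python3 b.py
python3 -m creep '{"claw":[0,0,0],"dp":[[0.2,0,0],[0.4,0,0],[0.4,0,0]],"roll":[0,0,0]}'; python3 b.py
```

```text
ball 1985 [ 0.5626 -0.1903  0.1438] gx rel pivot 0.0347 (unlocked ref -0.0329 )
t: 13.65
tcp_pos: [0.5424, -0.1846, 0.1532]
tool_rot: [0.99, -0.138, -0.001, -0.0]
force: [-2.4, -0.0, 1.0]
finger_gap: -0.001
ball 1958 [ 0.5648 -0.1916  0.1427] gx rel pivot 0.0371 (unlocked ref -0.0329 )
t: 14.0
tcp_pos: [0.5429, -0.1846, 0.153]
tool_rot: [0.99, -0.138, -0.005, -0.001]
force: [-11.0, 1.1, 7.6]
finger_gap: 0.004
ball 1960 [ 0.5647 -0.1912  0.1427] gx rel pivot 0.0369 (unlocked ref -0.0329 )
```

The lever is at its stop: the force rose to 11 N and the ball no longer moves. I'll back off, retreat and verify.

```bash
python3 -m creep '{"claw":[0,0,0,0,0,0,0,0,0,0,0],"dp":[[-1,0,0],[-2.5,0,0],[-5,0,0],[-8,0,0],[-10,0,0],[-10,0,-3],[-10,0,-7],[-10,0,-10],[-10,0,-10],[-10,0,-10],[-10,0,-10]],"roll":[0,0,0,0,0,0,0,0,0,0,0]}'
python3 b.py
python3 - <<'E'
from station import imaging,manip
import cv2,pickle
from m import *
for n in('wrist','side','scene'):
    d=imaging.snapshot(n);cv2.imwrite(f'pics/{n}11.png',d['image'][:,:,::-1]);meas(d)
print(manip.sense()['force'],manip.sense()['t'])
E
```

```text
t: 15.15
tcp_pos: [0.4508, -0.1584, 0.2524]
tool_rot: [0.99, -0.138, -0.0, -0.0]
force: [0.2, 0.3, 0.2]
finger_gap: -0.0
ball 1045 [ 0.5635 -0.1893  0.1426] gx rel pivot 0.0353 (unlocked ref -0.0329 )
axis [ 0.5482 -0.0313] handle 513 [ 0.4825 -0.    ] r 0.0728 ang 154.5 ball 1055 [ 0.5643 -0.1908  0.1426]
axis [ 0.5514 -0.0275] handle 20 [0.4864 0.007 ] r 0.0736 ang 152.1 ball 61 [0.1274 0.1679 0.1515]
axis [ 0.5518 -0.0291] handle 22 [0.4868 0.0024] r 0.0722 ang 154.2 ball 41 [ 0.4676 -0.1474  0.15  ]
[ 0.88345278 -0.23328713 -0.37259659] 15.35
```

View pics/wrist11.png

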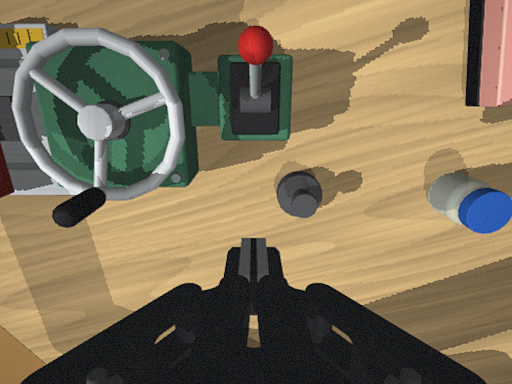

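View pics/scene11.png

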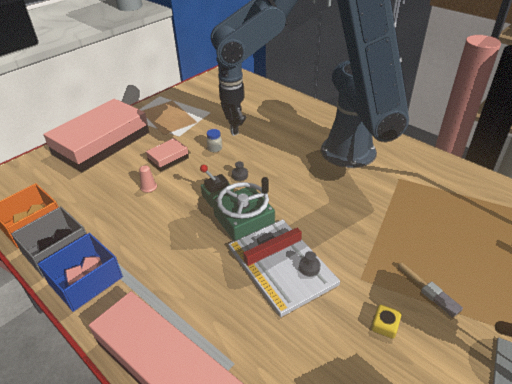

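The wrist picture shows the lever leaning away with its ball at (256,46) and the handle at (80,207). In the scene picture the handle is back at (265,186) and everything else is where it was. Handing in.

```bash
python3 -c "
from station import workorder;print(workorder.sign_off())"
```

```text
the job is handed in; nothing more can be done
None
```

The wheel has been pushed through one clockwise turn by its handle with the shut fingertips, and the lock lever is over at its stop. I handed the job in at about 15 s; no verdict is reported.

**Wheel:** at the last check the handle was at 154.5° (start 153.5°) in the wrist view, 154.2° (153.0°) in the scene view and 152.1° (151.7°) in the side view. That puts it within about 2 mm of where it began. Between the starting picture and the end of the turn the fence moved 12 mm, as one turn should. The force readings taken between pushes stayed at about 4 N or less.

**Lever:** the ball travelled about 70 mm and then stopped, with the force rising to 11 N against the stop. After I withdrew, it read 35–37 mm past the pivot, where about 38 mm is expected at the stop. I take the small difference as measurement error.

**Surroundings:** the gripper is well clear and reads no contact force. The other objects look unmoved in the pictures, but I did not measure their positions. The side and scene cameras' ball positions were unusable, because too few pixels were matched, so the lever check rests on the wrist camera and the force rise.

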